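# Load the last canister into the bath's one empty well

## Robot

A 6-joint arm with a two-finger parallel gripper is mounted at the origin on the work surface. World frame = base frame: x ahead of the robot, y to its left, z up, the work surface at z = 0. Lengths are in m, angles in rad, forces in N, time in s.
With the tool pointing down it reaches from about 0.35 to 0.975 m from the base axis. Payload 4.9 kg.
Tool frame: the origin (TCP) lies midway between the tips of the shut fingers; the grasp point (between the pads) lies 19 mm behind it; z points along the fingers, y is the line along which they close (so a half turn about z gives the same grasp; the last joint's range is limited). The gripper opens to 85 mm and grips with 20 to 120 N. Pads are 22 mm wide; open, the fingers measure 114 mm over their backs; the gripper's body (76 mm by 85 mm) begins 54 mm behind the grasp point. The pads swing forward as they close: fully open they stand 13 mm farther back than shut.
Start: joints at [-1.272, 0.053, 1.613, -0, 1.476, -0.119], TCP at [0.254, -0.571, 0.231] pointing down, gripper open.
Joint ranges: [-3.01, 3.01], [-1.01, 2.22], [0.06, 2.58], [-1.02, 4.17], [0.09, 2.62], [-3.14, 3.14]. Speed limits (rad/s): [2.57, 2.57, 3.14, 3.14, 3.14, 3.14].

## Interface

Orientations are given as a unit quaternion [w, x, y, z].
In Python, from plant import manip, vision, readout gives the robot as it stands (manip), with the cameras (vision) and the readings (readout).
- The arm moves only by the tool shift_gripper, called after "Request:" by a JSON object that holds its "fn" and its "kwargs", one argument or row to a line. Schema: {"type":"object","properties":{"increments":{"type":"array","items":{"type":"number"},"minItems":7,"maxItems":35},"only":{"type":"string"},"quiet":{"type":"boolean"},"lines":{"type":"string"}},"required":["increments"],"additionalProperties":false}. increments is one flat list of numbers that holds 1 to 5 rows one after another, with no inner brackets; each row has 7 numbers: the opening from 0.0 (shut) to 1.0 (fully open), then dx, dy, dz in shares of 0.75 m (1.0 is 0.75 m), then a rotation vector rx, ry, rz in fractions of the full range, 1 being 4 rad; each row shifts and turns the commanded pose from where the row before left it, along the tool's axes as they then stand; what a row does not reach is not made up. A row lasts 1/8 s, in which the tool goes at most 0.0625 m and 0.188 rad, less where a joint would pass 70% of its speed; a pose out of reach is approached as far as the arm can. The fingers move at their own pace and stop on an object; the grip force is fixed at half the most. Time passes only in rows, so rows that do not move let the fingers close. The tool returns the time, the measured TCP pose, the force, the opening and the grip force at its end. only (a regular expression) keeps the lines of the reply that match it, lines (a string "A,B") keeps lines A to B, and quiet returns only ok. Shift and turn numbers lie between -1 and 1, and a call with a number outside is refused. Input that does not fit is refused with a message, and nothing moves.
- readout.state(): the state, without advancing time (a new reading comes with each control period).
- vision.grab_frame(name): name is "scene" or "top" or "wrist"; returns the picture (420x560x3 uint8, red, green, blue); there is no depth.
- vision.camera_params(name): a dict with "intrinsics" (3x3 intrinsics, pixels), "k1" (the pictures are not rectified: a ray, as slopes to the right and down, at radius r is drawn at 1 + k1 r^2 times it, then the intrinsics apply), "xyz" and "orientation" of the camera in the world. Camera axes: x right, y down, z forward; pixel columns grow to the right and rows downward; lengths in m; the calibration is good to about 2 mm. A picture is of the moment at which its call begins: read the wrist's pose just before it. camera_params takes no time and is no camera call; for the wrist camera it gives the pose at the moment of the call.
- manip.job_done(): hands the job in; it is judged then, once.
The state is a dict: "time": time; "joint_pos": joint angles; "joint_vel": joint speeds; "joint_efforts": joint torques, N m; "tool_pos": TCP position; "tool_rot": TCP orientation; "contact_force": force on the tool from outside, world axes, zero at the start; "ft_torque": the same for the moment, N m; "gripper_width": opening from 0.0 (shut) to 1.0 (fully open); "grasp_force": force on a finger pad.
Only numpy, scipy, OpenCV 4.12 (cv2) and the standard library are available. Lean on these libraries where they do the work, as an engineer would, in place of code of your own. Each camera call takes 0.05 s, during which the arm holds its last target. There are 200 camera calls.

## Task

Five of the six flap-covered wells of the dry bath already hold a canister, and you cannot see which one is free: find the empty well by feel and load the sample canister from the bench into it, pushed right down until it stands on the well's floor and the flaps can spring shut over it. Let go of it and leave the other things on the bench alone.

Things in the scene. Friction and masses are not known exactly. Their poses are not given: they have to be found in the camera images.
- canister: The sample canister to load: a closed, upright, smooth straight-sided cylinder, 38 mm in diameter and 100 mm tall, bare aluminium with a paper band and a flat blue lid of the same diameter, about 0.12 kg. It stands free on the bench. Origin: centre of its underside; z up along its axis.
- bath: White dry bath, fixed, 190 x 355 mm in plan, 142 mm high, flat top, grey control end to -y. Six blue-rimmed square wells, 2 along x by 3 along y, 80 mm apart. Each is hidden by two dark spring leaves 2 mm below the top, hinged on its -y and +y walls, which swing down when pushed (see well0). Five wells hold a canister, one (any) is empty. Origin: centre of the six wells' block, on the bench; z up.
- well0 (a point): Centre of the mouth of well 0, at the bath's top, at x -40, y -80 mm in the bath's frame and axes. 52 x 52 mm inside, flat floor 136 mm below the top; a stored canister's lid is 36 mm below the top. Leaves: up to 12 N opens them; open, they reach 30 mm down; free, they spring shut. They can hold up a released canister.
- well1 (a point): Centre of the mouth of well 1, at the bath's top, at x -40, y +0 mm in the bath's frame and axes. 52 x 52 mm inside, flat floor 136 mm below the top; a stored canister's lid is 36 mm below the top.
- well2 (a point): Centre of the mouth of well 2, at the bath's top, at x -40, y +80 mm in the bath's frame and axes. 52 x 52 mm inside, flat floor 136 mm below the top; a stored canister's lid is 36 mm below the top.
- well3 (a point): Centre of the mouth of well 3, at the bath's top, at x +40, y -80 mm in the bath's frame and axes. 52 x 52 mm inside, flat floor 136 mm below the top; a stored canister's lid is 36 mm below the top.
- well4 (a point): Centre of the mouth of well 4, at the bath's top, at x +40, y +0 mm in the bath's frame and axes. 52 x 52 mm inside, flat floor 136 mm below the top; a stored canister's lid is 36 mm below the top.
- well5 (a point): Centre of the mouth of well 5, at the bath's top, at x +40, y +80 mm in the bath's frame and axes. 52 x 52 mm inside, flat floor 136 mm below the top; a stored canister's lid is 36 mm below the top.
- amber_bottle: Amber glass bottle with blue cap, 72 mm diameter, 150 mm tall. A bystander, loose: leave it alone. Origin: centre of its underside; z up.
- beaker: Clear open beaker, 72 mm diameter, 95 mm tall. A bystander, loose: leave it alone. Origin: centre of its underside; z up.
- flask: Greenish conical flask, 84 mm diameter at the foot, 123 mm tall. A bystander, loose: leave it alone. Origin: centre of its underside; z up.
- white_bottle: White plastic bottle with black cap, 60 mm diameter, 130 mm tall. A bystander, loose: leave it alone. Origin: centre of its underside; z up.
- cylinder_jar: Clear glass cylinder on a round foot, 80 mm diameter at the foot, 200 mm tall. A bystander, loose: leave it alone. Origin: centre of its underside; z up.
- spatula: Spatula lying on the bench, about 180 mm long. A bystander, loose: leave it alone.

How it is judged:
At the end, for the whole second after the job is handed in: The canister stands upright (within 0.12 rad) and at rest in one of the wells, within 12 mm of its axis, its underside at least 131 mm below the bath's top (within 5 mm of the floor) (((horizontal distance between canister and well0 below 0.012 m and z of canister in the frame of well0 below -0.131 m) or (horizontal distance between canister and well1 below 0.012 m and z of canister in the frame of well1 below -0.131 m) or (horizontal distance between canister and well2 below 0.012 m and z of canister in the frame of well2 below -0.131 m) or (horizontal distance between canister and well3 below 0.012 m and z of canister in the frame of well3 below -0.131 m) or (horizontal distance between canister and well4 below 0.012 m and z of canister in the frame of well4 below -0.131 m) or (horizontal distance between canister and well5 below 0.012 m and z of canister in the frame of well5 below -0.131 m)) and angle between canister's own z axis and vertical below 0.12 rad and linear speed of canister below 0.02 m/s); the robot touches nothing.
It fails at once if A bystander (bottle, beaker, flask, cylinder or spatula) is moved by more than 30 mm (distance of any of amber_bottle, beaker, flask, white_bottle, cylinder_jar, spatula from where it was at the start of the episode above 0.03 m).
It also fails if it takes over 58 s, if anything falls off the work surface, if the arm or the gripper's body presses on something with over 40 N, if the wrist force passes 120 N, or if a joint passes its speed limit or range.

## Working session

There is one attempt and no reset: what is moved stays moved. The work goes in short steps, Python scripts to look and compute and a tool call to move; the robot and the scene stay as the last step left them, time stands still between calls to the robot, and variables do not carry over. Pictures are saved under pics/ and viewed, at most 10 in all, crops included, and the job is handed in when it is done.

```bash
ls; mkdir -p pics; python3 - <<'E'
from plant import manip, vision, readout
import cv2
for n in("scene","top"):
    p=vision.camera_params(n);print(n,p)
    cv2.imwrite(f"pics/{n}0.png",vision.grab_frame(n)[:,:,::-1])
s=readout.state();print(s)
E
```

```text
pics
plant.py
scene {'intrinsics': array([[389.79423408,   0.        , 284.24232756],
       [  0.        , 389.79423408, 216.61832223],
       [  0.        ,   0.        ,   1.        ]]), 'k1': 0.013135696920516447, 'xyz': array([ 1.11513139, -0.30047221,  0.97484063]), 'orientation': array([-0.27425116,  0.81961927,  0.47836723, -0.15548426])}
top {'intrinsics': array([[443.40082174,   0.        , 289.05164532],
       [  0.        , 443.40082174, 208.70096558],
       [  0.        ,   0.        ,   1.        ]]), 'k1': -0.14538259654695374, 'xyz': array([0.34480382, 0.01694455, 1.70483972]), 'orientation': array([-0.04367185,  0.70676381, -0.70467288,  0.04487569])}
{'time': 0.1, 'joint_pos': array([-1.27197648e+00,  5.32832241e-02,  1.61416613e+00,  4.65604300e-06,
        1.47602230e+00, -1.19001844e-01]), 'joint_vel': array([-0.0002499 , -0.00078707, -0.00291531, -0.00035151, -0.00018896,
       -0.00015673]), 'joint_efforts': array([ 3.46714996e-04, -3.94903851e+01, -3.71363962e+01, -1.48491704e-04,
        3.89182416e-03,  1.84332106e-05]), 'tool_pos': array([ 0.25343706, -0.57068221,  0.23018506]), 'tool_rot': array([-9.35912984e-04,  9.78256994e-01,  2.07394242e-01, -8.20477125e-05]), 'contact_force': array([ 1.10020657, -0.09808562,  0.30355939]), 'ft_torque': array([0.00413854, 0.02701476, 0.0198248 ]), 'grasp_force': 0.0, 'gripper_width': 0.9982785330946449}
```

View pics/scene0.png

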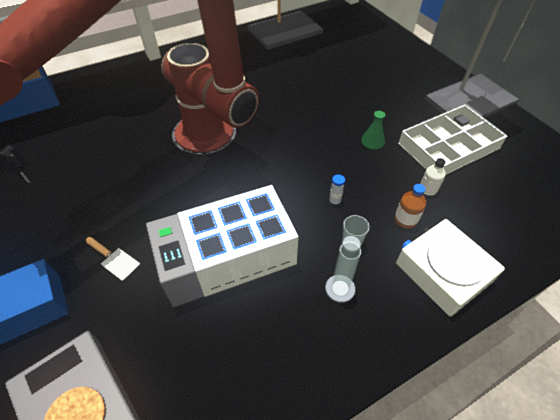

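View pics/top0.png

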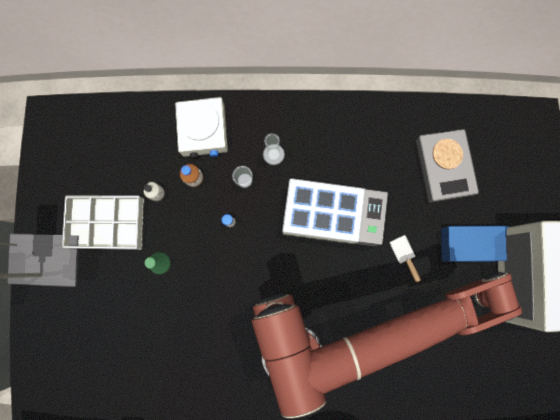

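The scene view shows the canister with its lid at about (339,180), and the six wells around (203..271, 204..245). In the top view the lid is at (228,220) and the wells are around (300..348, 196..225). I'll segment the blue regions and triangulate.

```bash
cat > h.py <<'E'
import numpy as np,cv2
from scipy.optimize import least_squares
from scipy.spatial.transform import Rotation as R
def rot(q): return R.from_quat([q[1],q[2],q[3],q[0]]).as_matrix()
def proj(p,X):
    d=(np.atleast_2d(X)-p["xyz"])@rot(p["orientation"])
    u=d[:,:2]/d[:,2:]; u=u*(1+p["k1"]*(u**2).sum(1,keepdims=True))
    K=p["intrinsics"]; return u*K[0,0]+K[:2,2]
def tri(ps,uvs,x0=(.5,0,.1)):
    r=least_squares(lambda X:np.concatenate([proj(p,X)[0]-uv for p,uv in zip(ps,uvs)]),x0)
    return r.x,np.sqrt(2*r.cost)
def blue(im):
    h=cv2.cvtColor(im,cv2.COLOR_BGR2HSV); return cv2.inRange(h,(100,110,60),(125,255,255))
E
python3 - <<'E'
from h import *
from plant import manip, vision, readout
P={n:vision.camera_params(n) for n in("scene","top")}
for n,(a,b,c,d) in dict(scene=(170,360,160,270),top=(215,370,175,245)).items():
    m=blue(cv2.imread(f"pics/{n}0.png"))[c:d,a:b]
    m=cv2.morphologyEx(m,cv2.MORPH_CLOSE,np.ones((2,2),np.uint8))
    k,l,s,ce=cv2.connectedComponentsWithStats(m,connectivity=8)
    print(n)
    for i in range(1,k):
        if s[i,4]>8: print(ce[i]+[a,c],s[i]+[a,c,0,0,0])
S=[(203,222),(232,213),(260,204),(211,245),(241,236),(271,226)]
# scene (203,222)= near robot, -y end; top: robot below, -y to the right
T=[(345,225),(323,222),(300,219),(348,202),(325,199),(303,196)]
for s,t in zip(S,T): print(tri([P["scene"],P["top"]],[s,t]))
print("lid",tri([P["scene"],P["top"]],[(339,180),(228,220)]))
E
```

```text
scene
[339.24460432 180.33093525] [333 175  14  12 139]
[260.54205607 206.59813084] [247 195  28  22 107]
[235.85185185 206.03703704] [225 203  19   9  27]
[231.03797468 218.86075949] [219 209  28  17  79]
[203.1322314 224.3553719] [190 212  28  24 121]
[270.76315789 228.8245614 ] [257 216  30  24 114]
[241.73913043 237.8173913 ] [228 225  29  25 115]
[211.40769231 248.03076923] [197 234  30  26 130]
top
[227.20560748 219.93457944] [222 215  12  11 107]
(array([ 0.4848069 , -0.18320954,  0.13784338]), np.float64(0.47935801262608113))
(array([ 0.49555179, -0.10425864,  0.13870049]), np.float64(0.6985539081160298))
(array([ 0.50556276, -0.02377908,  0.13930692]), np.float64(0.2424932000750039))
(array([ 0.56642137, -0.19414352,  0.14485967]), np.float64(0.45031394413861014))
(array([ 0.57671119, -0.11462604,  0.1409977 ]), np.float64(0.3654712324645603))
(array([ 0.58771583, -0.03408815,  0.14321942]), np.float64(0.3547461872856999))
lid (array([0.50710701, 0.24068425, 0.09536581]), np.float64(1.2660126958949494))
```

The manual's scale: shifts go in shares of 0.75 m and turns go in shares of 4 rad. Converting my numbers, -0.0515 m is -0.0687, 0.049 m is 0.0653, 0.185 rad is 0.0463.

Request:
{"fn": "shift_gripper", "kwargs": {
  "increments": [0,0.0653,-0.0463,0,0,0,0.0463,0,0.0555,-0.0576,0,0,0,0.0463,0,0.044,-0.0667,0,0,0,0.012,0,0.0413,-0.0687,0,0,0,0,0,0.0413,-0.0687,0,0,0,0]
}}

```text
time: 0.72
tool_pos: [0.4079, -0.3116, 0.2309]
tool_rot: [-0.0, 1.0, -0.0, -0.0]
contact_force: [1.3, 0.5, -0.7]
gripper_width: -0.001
grasp_force: 0.0
```

```bash
python3 -c "
from h import *
c=np.array([.5361,-.109]);a=-.13
for i,(x,y) in enumerate([(x,y) for x in(-.04,.04) for y in(-.08,0,.08)]): print(i,c+[x*np.cos(a)-y*np.sin(a),x*np.sin(a)+y*np.cos(a)])"
```

```text
0 [ 0.48606679 -0.18313959]
1 [ 0.49643752 -0.10381463]
2 [ 0.50680826 -0.02448968]
3 [ 0.56539174 -0.19351032]
4 [ 0.57576248 -0.11418537]
5 [ 0.58613321 -0.03486041]
```

In the tool's units: -0.0428 m is -0.0571, 0.026 m is 0.0347.

Request:
{"fn": "shift_gripper", "kwargs": {
  "increments": [0,0.0347,-0.0571,0.02,0,0,0,0,0.0347,-0.0571,0.02,0,0,0,0,0.0347,-0.0571,0.0333,0,0,0,0,0,0,0.0333,0,0,0,0,0,0,0.016,0,0,0]
}}

```text
time: 1.35
tool_pos: [0.4846, -0.1838, 0.1373]
tool_rot: [-0.001, 1.0, 0.001, -0.001]
contact_force: [-1.1, 1.9, 3.1]
gripper_width: -0.002
grasp_force: 1.8
```

Request:
{"fn": "shift_gripper", "kwargs": {
  "increments": [0,0,0,0.02,0,0,0,0,0,0,0.0133,0,0,0]
}}

```text
time: 1.6
tool_pos: [0.4861, -0.1861, 0.115]
tool_rot: [0.0, 1.0, -0.001, 0.001]
contact_force: [-0.1, 2.1, 6.1]
gripper_width: 0.001
grasp_force: 2.7
```

In the tool's units: 0.008 m is 0.0107, 0.004 m is 0.0053.

Request:
{"fn": "shift_gripper", "kwargs": {
  "increments": [0,0,0,0.0107,0,0,0,0,0,0,0.0053,0,0,0,0,0,0,0,0,0,0]
}}

```text
time: 1.98
tool_pos: [0.4869, -0.1867, 0.1061]
tool_rot: [0.001, 1.0, -0.0, 0.002]
contact_force: [-4.4, 1.4, 16.1]
gripper_width: 0.001
grasp_force: 10.8
```

In the tool's units: -0.062 m is -0.0827, 0.0045 m is 0.006.

Request:
{"fn": "shift_gripper", "kwargs": {
  "increments": [0,0,0,-0.0827,0,0,0,0,0.0527,0.006,0,0,0,0,0,0.0527,0.006,0.0133,0,0,0,0,0,0,0.0333,0,0,0,0,0,0,0.02,0,0,0]
}}

```text
time: 2.6
tool_pos: [0.5646, -0.1945, 0.1135]
tool_rot: [-0.0, 1.0, -0.0, -0.0]
contact_force: [-0.8, 0.1, 4.3]
gripper_width: 0.0
grasp_force: 2.6
```

Request:
{"fn": "shift_gripper", "kwargs": {
  "increments": [0,0,0,0.0107,0,0,0,0,0,0,0.0053,0,0,0,0,0,0,0,0,0,0]
}}

```text
time: 2.98
tool_pos: [0.5639, -0.1941, 0.1019]
tool_rot: [-0.0, 1.0, -0.0, -0.0]
contact_force: [0.8, 0.1, -1.2]
gripper_width: 0.0
grasp_force: 3.0
```

In the tool's units: 0.008 m is 0.0107, 0.007 m is 0.0093.

Request:
{"fn": "shift_gripper", "kwargs": {
  "increments": [0,0,0,0.0107,0,0,0,0,0,0,0.0093,0,0,0,0,0,0,0,0,0,0]
}}

```text
time: 3.35
tool_pos: [0.5678, -0.1951, 0.097]
tool_rot: [0.001, 1.0, -0.0, 0.003]
contact_force: [-13.3, 9.2, 37.7]
gripper_width: 0.0
grasp_force: 14.2
```

In the tool's units: -0.06 m is -0.08, -0.04 m is -0.0533.

Request:
{"fn": "shift_gripper", "kwargs": {
  "increments": [0,0,0,-0.08,0,0,0,0,0.0067,-0.0533,-0.0227,0,0,0,0,0.0067,-0.0533,0,0,0,0,0,0,0,0.0333,0,0,0,0,0,0,0.0333,0,0,0]
}}

```text
time: 3.98
tool_pos: [0.5753, -0.1136, 0.1149]
tool_rot: [0.0, 1.0, 0.001, 0.001]
contact_force: [0.4, -0.5, 5.5]
gripper_width: 0.004
grasp_force: 2.7
```

Request:
{"fn": "shift_gripper", "kwargs": {
  "increments": [0,0,0,0.0107,0,0,0,0,0,0,0.0053,0,0,0,0,0,0,0,0,0,0]
}}

```text
time: 4.35
tool_pos: [0.5757, -0.1146, 0.1063]
tool_rot: [0.0, 1.0, -0.0, 0.001]
contact_force: [-5.6, 2.2, 16.6]
gripper_width: -0.003
grasp_force: 9.9
```

In the tool's units: -0.062 m is -0.0827, -0.0395 m is -0.0527.

Request:
{"fn": "shift_gripper", "kwargs": {
  "increments": [0,0,0,-0.0827,0,0,0,0,-0.0527,-0.0067,0,0,0,0,0,-0.0527,-0.0067,0,0,0,0,0,0,0,0.0333,0,0,0,0,0,0,0.0333,0,0,0]
}}

```text
time: 4.97
tool_pos: [0.4959, -0.1045, 0.1154]
tool_rot: [0.001, 1.0, -0.0, 0.002]
contact_force: [-0.3, 1.0, 6.4]
gripper_width: -0.002
grasp_force: 2.7
```

Request:
{"fn": "shift_gripper", "kwargs": {
  "increments": [0,0,0,0.0107,0,0,0,0,0,0,0.0053,0,0,0,0,0,0,0,0,0,0]
}}

```text
time: 5.35
tool_pos: [0.497, -0.1048, 0.1063]
tool_rot: [0.001, 1.0, -0.0, 0.001]
contact_force: [-5.6, 1.0, 16.3]
gripper_width: 0.001
grasp_force: 10.0
```

In the tool's units: -0.062 m is -0.0827, -0.06 m is -0.08.

Request:
{"fn": "shift_gripper", "kwargs": {
  "increments": [0,0,0,-0.0827,0,0,0,0,0,-0.0133,-0.08,0,0,0,1,0,-0.0773,-0.0267,0,0,0,1,0,-0.0773,0,0,0,0,1,0,-0.0773,0,0,0,0]
}}

```text
time: 5.98
tool_pos: [0.4955, 0.0814, 0.2453]
tool_rot: [0.0, 1.0, -0.001, 0.001]
contact_force: [0.1, -0.7, -0.3]
gripper_width: 0.637
grasp_force: 0.0
```

Request:
{"fn": "shift_gripper", "kwargs": {
  "increments": [1,0,-0.0733,0,0,0,0,1,0,-0.0733,0,0,0,0,1,0,0,0,0,0,0,1,0,0,0,0,0,0]
}}

```text
time: 6.48
tool_pos: [0.4954, 0.1897, 0.2442]
tool_rot: [0.0, 1.0, 0.0, -0.0]
contact_force: [-0.9, 0.7, 1.4]
gripper_width: 0.999
grasp_force: 0.0
```

```bash
cat > w.py <<'E'
import sys,pickle
from h import *
from plant import manip, vision, readout
n=sys.argv[1]
p=vision.camera_params("wrist");im=vision.grab_frame("wrist")[:,:,::-1]
cv2.imwrite(f"pics/{n}.png",im);pickle.dump(p,open(n+".pkl","wb"))
m=blue(np.ascontiguousarray(im));k,l,s,ce=cv2.connectedComponentsWithStats(m)
for i in range(1,k):
    if s[i,4]>100: print(ce[i],s[i])
print(p["xyz"],readout.state()["tool_pos"])
E
python3 w.py w1
```

```text
[546.55945946  87.5472973 ] [531  32  29  96 740]
[525.02739726 189.25733855] [ 498  144   62   87 1022]
[219.53510566 177.90456714] [ 198  157   44   43 1467]
[0.56900679 0.18960604 0.38651893] [0.49556124 0.18910298 0.24422799]
```

Request:
{"fn": "shift_gripper", "kwargs": {
  "increments": [1,0,-0.0667,0,0,0,0,1,0.0133,0,0,0,0,0,1,0,0,0,0,0,0]
}}

```text
time: 6.9
tool_pos: [0.5062, 0.2385, 0.2442]
tool_rot: [0.0, 1.0, -0.001, -0.0]
contact_force: [-0.7, -1.1, 0.9]
gripper_width: 0.999
grasp_force: 0.0
```

```bash
python3 w.py w2; python3 -c "
import cv2;cv2.imwrite('pics/w12.png',cv2.resize(cv2.hconcat([cv2.imread('pics/w1.png'),cv2.imread('pics/w2.png')]),(800,300)))"
```

```text
[269.48044693 189.11173184] [253 169  40  43 179]
[0.57976069 0.23829991 0.38654138] [0.50596059 0.23841888 0.24421229]
```

View pics/w12.png

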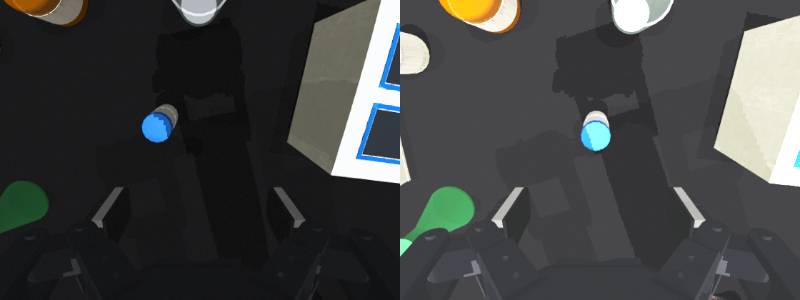

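The lid shows at about (218,178) in the first wrist view and (273,190) in the second. There is clear space around it.

```bash
python3 - <<'E'
from h import *
import pickle
from plant import manip, vision, readout
ps=[];us=[]
for n,(u,v) in dict(w1=(219,178),w2=(272,189)).items():
    im=cv2.imread(f"pics/{n}.png");h=cv2.cvtColor(im,cv2.COLOR_BGR2HSV)
    m=cv2.inRange(h,(85,60,110 if n=="w1" else 130),(125,255,255))
    b=np.zeros_like(m);b[v-35:v+35,u-35:u+35]=m[v-35:v+35,u-35:u+35]
    pts=cv2.findNonZero(b); c,r=cv2.minEnclosingCircle(pts);print(n,c,r,cv2.boundingRect(pts),len(pts))
    ps.append(pickle.load(open(n+".pkl","rb")));us.append(np.array(c))
T=vision.camera_params("top")
print(tri(ps,us),tri(ps+[T],us+[np.array([227.2,219.9])]))
for z in(.1,): 
    for p,u in zip(ps,us): print(least_squares(lambda q:proj(p,[q[0],q[1],z])[0]-u,[.5,.24]).x)
E
```

```text
w1 (218.8464813232422, 178.43521118164062) 21.195873260498047 (198, 158, 42, 42) 1362
w2 (273.96649169921875, 189.25035095214844) 21.838468551635742 (253, 168, 42, 44) 1446
(array([0.50798278, 0.24113634, 0.10002883]), np.float64(0.6580447267483686)) (array([0.50730177, 0.24136498, 0.0973194 ]), np.float64(0.9689582537479041))
[0.50756563 0.24124821]
[0.50839794 0.24104764]
```

In the tool's units: 0.055 m is 0.0733, 0.05 m is 0.0667.

Request:
{"fn": "shift_gripper", "kwargs": {
  "increments": [1,0.0027,-0.0033,0.0667,0,0,0,1,0,0,0.0733,0,0,0,1,0,0,0.06,0,0,0,1,0,0,0.0387,0,0,0,1,0,0,0,0,0,0]
}}

```text
time: 7.58
tool_pos: [0.5053, 0.2404, 0.0624]
tool_rot: [0.001, 1.0, -0.001, -0.003]
contact_force: [-0.3, 0.2, 0.3]
gripper_width: 1.002
grasp_force: 0.0
```

Request:
{"fn": "shift_gripper", "kwargs": {
  "increments": [0,0,0,0,0,0,0,0,0,0,0,0,0,0,0,0,0,0,0,0,0,0,0,0,0,0,0,0,0,0,0,0,0,0,0]
}}

```text
time: 8.2
tool_pos: [0.5089, 0.2426, 0.0674]
tool_rot: [-0.0, 1.0, -0.0, 0.002]
contact_force: [-0.2, -1.1, 6.4]
gripper_width: 0.427
grasp_force: 59.8
```

In the tool's units: -0.06 m is -0.08, 0.05 m is 0.0667.

Request:
{"fn": "shift_gripper", "kwargs": {
  "increments": [0,0,0,-0.0533,0,0,0,0,0,0,-0.08,0,0,0,0,0,0.0133,-0.08,0,0,0,0,0.0067,0.04,-0.04,0,0,0,0,0.008,0.0667,0,0,0,0]
}}

```text
time: 8.82
tool_pos: [0.5201, 0.1528, 0.2597]
tool_rot: [-0.001, 1.0, 0.001, 0.004]
contact_force: [0.6, 0.3, -0.6]
gripper_width: 0.43
grasp_force: 60.2
```

Request:
{"fn": "shift_gripper", "kwargs": {
  "increments": [0,0.01,0.0733,0,0,0,0,0,0.01,0.0733,0,0,0,0,0,0.01,0.0733,0,0,0,0,0,0.01,0.0733,0,0,0,0,0,0.01,0.0733,0,0,0,0]
}}

```text
time: 9.45
tool_pos: [0.5558, -0.1242, 0.2551]
tool_rot: [-0.0, 1.0, -0.0, 0.0]
contact_force: [0.3, 0.6, -1.8]
gripper_width: 0.43
grasp_force: 60.2
```

Request:
{"fn": "shift_gripper", "kwargs": {
  "increments": [0,0.0073,0.0533,0,0,0,0,0,0.0047,0.0393,0,0,0,0,0,0,0,0,0,0,0,0,0,0,0,0,0,0]
}}

```text
time: 9.95
tool_pos: [0.5647, -0.1915, 0.2549]
tool_rot: [-0.0, 1.0, -0.0, -0.0]
contact_force: [0.2, -0.1, -1.4]
gripper_width: 0.428
grasp_force: 60.3
```

```bash
python3 w.py w3; python3 - <<'E'
import cv2
from plant import manip, vision, readout
b=[vision.grab_frame(n)[:,:,::-1] for n in("scene",)]
cv2.imwrite("pics/s3.png",b[0])
w=cv2.imread("pics/w3.png");cv2.imwrite("pics/c3.png",cv2.hconcat([cv2.resize(w,(400,300)),cv2.resize(b[0][130:310,130:370],(400,300))]))
E
```

```text
[ 84.15603248 171.06148492] [  43  129   80   87 1724]
[181.80755814 183.57616279] [ 142  142   83   86 1720]
[280.71428571 186.43241167] [ 238  155   89   85 1302]
[ 87.67191977 259.48495702] [  50  225   74   74 1396]
[167.88492063 254.47089947] [142 237  75  62 756]
[277.22015395 299.90958712] [ 231  252   94   96 7145]
[168.19607843 302.32352941] [155 299  27   8 102]
[ 0.63833257 -0.19175019  0.39725482] [ 0.56480745 -0.19114043  0.25508522]
```

View pics/c3.png

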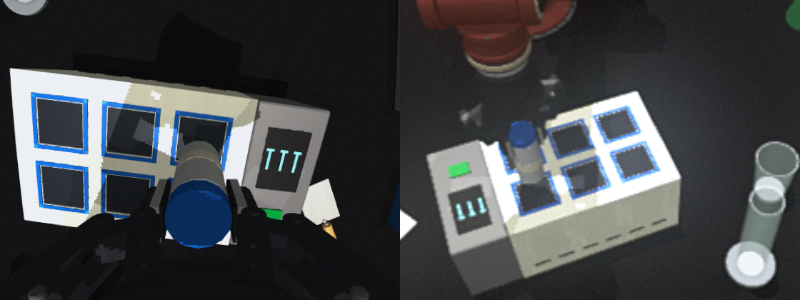

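The canister is held upright above the bath. Wells 5 and 4 are in the top row and well 2 at lower left, all with complete rims. I'll check the bath pose from those.

```bash
python3 - <<'E'
from h import *
import pickle
p=pickle.load(open("w3.pkl","rb"))
im=cv2.imread("pics/w3.png");m=blue(im);k,l,s,ce=cv2.connectedComponentsWithStats(m)
L={}
for w,(x,y) in {5:(84,171),4:(182,184),2:(88,259)}.items():
    i=np.argmin(np.hypot(*(ce-[x,y]).T)); q=cv2.findNonZero((l==i).astype(np.uint8))
    c=np.array(cv2.minAreaRect(q)[0]);X=least_squares(lambda g:proj(p,[g[0],g[1],.142])[0]-c,[.55,-.1]).x;print(w,c,X);L[w]=X
print("w3",L[4]-(L[5]-L[4]), L[4]+(L[4]-L[5]))
E
```

```text
5 [ 82.5 172. ] [ 0.58937191 -0.03520458]
4 [180.74867249 184.46923828] [ 0.57874805 -0.11445948]
2 [ 86.50000763 261.50003052] [ 0.51006245 -0.024638  ]
w3 [ 0.56812419 -0.19371437] [ 0.56812419 -0.19371437]
```

In the tool's units: 0.035 m is 0.0467, 0.02 m is 0.0267.

Request:
{"fn": "shift_gripper", "kwargs": {
  "increments": [0,0.0027,0.0027,0.0467,0,0,0,0,0,0,0.0267,0,0,0,0,0,0,0.02,0,0,0,0,0,0,0.02,0,0,0,0,0,0,0,0,0,0]
}}

```text
time: 10.68
tool_pos: [0.566, -0.1931, 0.1681]
tool_rot: [-0.001, 1.0, 0.0, -0.001]
contact_force: [0.3, 0.6, -5.0]
gripper_width: 0.425
grasp_force: 60.3
```

Request:
{"fn": "shift_gripper", "kwargs": {
  "increments": [0,0,0,0.0133,0,0,0,0,0,0,0.0133,0,0,0,0,0,0,0,0,0,0]
}}

```text
time: 11.05
tool_pos: [0.5663, -0.1938, 0.1486]
tool_rot: [-0.0, 1.0, -0.0, -0.001]
contact_force: [0.7, -0.4, -4.1]
gripper_width: 0.426
grasp_force: 60.3
```

In the tool's units: -0.03 m is -0.04.

Request:
{"fn": "shift_gripper", "kwargs": {
  "increments": [1,0,0,0,0,0,0,1,0,0,0,0,0,0,1,0,0,0,0,0,0,1,0,0,0,0,0,0,1,0,0,-0.04,0,0,0]
}}

```text
time: 11.68
tool_pos: [0.5651, -0.1933, 0.1775]
tool_rot: [-0.001, 1.0, -0.0, -0.003]
contact_force: [0.3, -0.5, 0.1]
gripper_width: 0.998
grasp_force: 0.0
```

Request:
{"fn": "shift_gripper", "kwargs": {
  "increments": [1,0,0,-0.0667,0,0,0,1,0,0,0,0,0,0]
}}

```text
time: 11.92
tool_pos: [0.5695, -0.1953, 0.2365]
tool_rot: [0.002, 1.0, -0.0, 0.005]
contact_force: [0.7, -0.3, 1.5]
gripper_width: 1.001
grasp_force: 0.0
```

```bash
python3 w.py w4; python3 - <<'E'
import cv2
from plant import manip, vision, readout
b=[vision.grab_frame(n)[:,:,::-1] for n in("scene",)]
w=cv2.imread("pics/w4.png");cv2.imwrite("pics/c4.png",cv2.hconcat([cv2.resize(w,(400,300)),cv2.resize(b[0][130:310,130:370],(400,300))]))
E
```

```text
[ 65.46868583 183.71201232] [  22  139   86   92 1948]
[170.04663212 196.58290155] [ 128  152   88   92 1930]
[274.61358314 220.34730679] [ 230  166   94   94 4270]
[ 69.27285223 275.63298969] [  30  240   80   77 1455]
[173.53761468 281.30458716] [ 128  253   80   77 1090]
[262.76281613 300.9569378 ] [ 222  265   85   75 1463]
[ 0.64168099 -0.19486751  0.37953793] [ 0.56824369 -0.19472494  0.23344143]
```

View pics/c4.png

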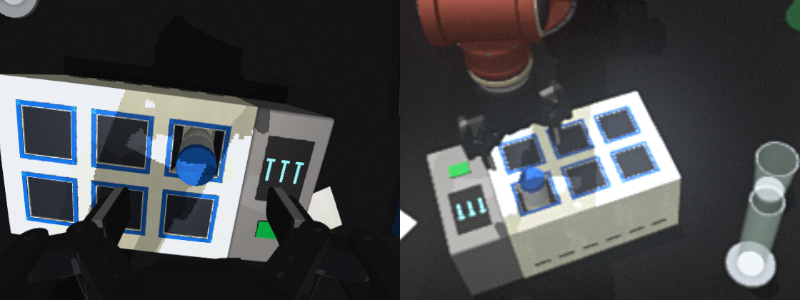

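The leaves are holding the canister up. Its lid is at about (275,233) in the wrist view and (209,236) in the scene view.

```bash
python3 - <<'E'
from h import *
import pickle
from plant import manip, vision, readout
p=pickle.load(open("w4.pkl","rb"));P=vision.camera_params("scene")
im=cv2.imread("pics/w4.png");h=cv2.cvtColor(im,cv2.COLOR_BGR2HSV)
m=cv2.inRange(h,(100,110,60),(125,255,255));m=cv2.morphologyEx(m,cv2.MORPH_OPEN,np.ones((9,9),np.uint8))
k,l,s,ce=cv2.connectedComponentsWithStats(m);print(ce[1:],s[1:])
x,e=tri([p,P],[(275,232),(209.5,236.5)]);print(x,e)
E
```

```text
[[274.23608517 230.81098244]] [[ 246  202   57   58 2677]]
[ 0.5673839  -0.1942176   0.18461673] 1.00545747394741
```

In the tool's units: 0.02 m is 0.0267.

Request:
{"fn": "shift_gripper", "kwargs": {
  "increments": [0,0,0,0,0,0,0,0,0,0,0,0,0,0,0,0,0,0,0,0,0,0,0,0,0,0,0,0,0,0,0,0.0267,0,0,0]
}}

```text
time: 12.65
tool_pos: [0.5681, -0.1947, 0.2117]
tool_rot: [0.001, 1.0, -0.0, 0.002]
contact_force: [-0.1, 0.1, 0.2]
gripper_width: 0.004
grasp_force: 0.0
```

Request:
{"fn": "shift_gripper", "kwargs": {
  "increments": [0,0,0,0.0267,0,0,0,0,0,0,0.02,0,0,0,0,0,0,0.02,0,0,0,0,0,0,0.02,0,0,0,0,0,0,0,0,0,0]
}}

```text
time: 13.28
tool_pos: [0.5659, -0.1937, 0.1432]
tool_rot: [-0.001, 1.0, -0.0, -0.001]
contact_force: [-0.1, 0.6, 0.1]
gripper_width: 0.002
grasp_force: 0.0
```

In the tool's units: 0.012 m is 0.016, 0.008 m is 0.0107.

Request:
{"fn": "shift_gripper", "kwargs": {
  "increments": [0,0,0,0.016,0,0,0,0,0,0,0.016,0,0,0,0,0,0,0.0107,0,0,0,0,0,0,0,0,0,0]
}}

```text
time: 13.78
tool_pos: [0.5666, -0.194, 0.1126]
tool_rot: [-0.0, 1.0, -0.0, -0.0]
contact_force: [-0.0, -0.2, -0.3]
gripper_width: -0.002
grasp_force: 2.5
```

Request:
{"fn": "shift_gripper", "kwargs": {
  "increments": [0,0,0,0.008,0,0,0,0,0,0,0.004,0,0,0,0,0,0,0,0,0,0]
}}

```text
time: 14.15
tool_pos: [0.5678, -0.1946, 0.106]
tool_rot: [0.001, 1.0, -0.0, 0.001]
contact_force: [-0.7, 0.5, 7.8]
gripper_width: -0.002
grasp_force: 5.3
```

In the tool's units: 0.002 m is 0.0027.

Request:
{"fn": "shift_gripper", "kwargs": {
  "increments": [0,0,0,0.0027,0,0,0,0,0,0,0,0,0,0]
}}

```text
time: 14.4
tool_pos: [0.5684, -0.195, 0.106]
tool_rot: [0.001, 1.0, -0.0, 0.002]
contact_force: [-3.8, 1.8, 14.6]
gripper_width: -0.001
grasp_force: 9.1
```

Request:
{"fn": "shift_gripper", "kwargs": {
  "increments": [0,0,0,-0.04,0,0,0,0,0,0,-0.08,0,0,0,0,0,0,-0.08,0,0,0,0,-0.0267,0,-0.0533,0,0,0,0,0,0,0,0,0,0]
}}

```text
time: 15.02
tool_pos: [0.548, -0.1949, 0.2971]
tool_rot: [0.002, 1.0, -0.0, 0.004]
contact_force: [0.7, 0.2, -0.0]
gripper_width: -0.002
grasp_force: 0.0
```

```bash
python3 w.py w5; python3 - <<'E'
import cv2
from plant import manip, vision, readout
b=vision.grab_frame("scene")[:,:,::-1]
w=cv2.imread("pics/w5.png");cv2.imwrite("pics/c5.png",cv2.hconcat([cv2.resize(w,(400,300)),cv2.resize(b,(400,300))]))
E
```

```text
[102.41001451 146.02539913] [  67  109   71   77 1378]
[188.78650852 156.03113417] [ 153  119   74   78 1349]
[274.82440945 167.76535433] [ 238  131   78   76 1270]
[102.98546776 227.46139873] [  70  195   66   68 1101]
[184.48720293 238.51553931] [ 151  205   69   68 1094]
[261.14637306 238.2888601 ] [231 216  71  61 772]
[ 0.62041499 -0.19457523  0.44006632] [ 0.54725432 -0.19440765  0.2938892 ]
```

View pics/c5.png

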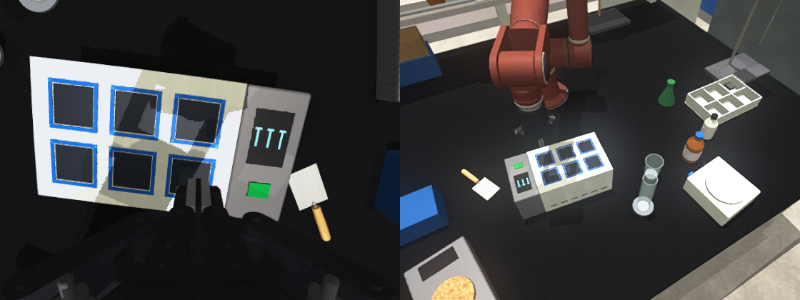

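Well 3 (top right in the wrist view) has its leaves shut, the canister is out of sight, the robot touches nothing and the other objects are undisturbed.

```bash
python3 -c "
from plant import manip, vision, readout
print(manip.job_done())"
```

```text
the job is handed in; nothing more can be done
None
```

The canister is in well 3, the empty one: it was pushed to the floor (lid 36 mm below the top, level with the stored ones felt in wells 0, 1 and 4), the flaps closed over it, and I handed the job in at about 15 s; no verdict was returned.

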